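# Unfold the crank handle and wind the slide to its setting flag

## Task

The crank handle of the hand-cranked slide is folded down. Before any cranking, swing the handle up until it stands fully upright (pressing down its yellow thumb tab tips it up), then turn the crank clockwise, seen from above, until the black pointer on the carriage stands exactly opposite the red flag. Leave the handle standing upright, do not shift the flag, and leave the loose things around the slide where they are.

Things in the scene. Friction and masses are not known exactly. Their poses are not given: they have to be found in the camera images.
- hub (a point): Point on the vertical crank axis of the fixed hand-cranked slide, 80 mm above the table (blue gearbox 88 x 88 mm, its top at 58 mm, on a dark 116 x 345 mm base). Its axes are the slide's: z up, y along the bed away from the gearbox, the way the carriage advances; -x is the side with the scale rail, pointer and flag.
- crank (a joint): Crank angle about the vertical axis, rad, growing clockwise seen from above; range -0.95 to 7.1, start -0.8 to 0.8. The arm is a dark steel bar from the axis to the handle's fold pin, top 98 mm above the table. One clockwise turn advances the carriage 70 mm (11.14 mm per rad). Friction is light (0.15 N m, about 2 N at the handle) and it stays where it is left.
- handle (a joint): Fold angle of the handle, rad: 0 lies flat back over the crank arm towards the axis and past it, 1.571 (end stop) stands upright, the working position. A stiff hinge (about 0.12 N m) keeps it at any angle. It starts between 0.35 and 0.65.
- pivot (a point): Centre of the handle's fold pin at the end of the crank arm, 70 mm from the crank axis and 110 mm above the table; its x axis points outward along the crank arm, z up. A 32 mm wide steel fork holds it, reaching 5 mm above and outward of the pin.
- tab (a point): Centre of the handle's yellow thumb tab (30 x 28 x 6 mm), 45 mm from the fold pin; the tab's end is 60 mm from it. At fold angle f the tab points outward and 0.87 - f rad above level: sloping up while folded, 0.70 rad below level with the handle upright. Pressing straight down on it about 30 mm outward of the pin swings the handle up to its stop (4 to 12 N).
- grip (a point): Centre of the handle's black revolving grip, 58 mm from the fold pin (24 mm diameter, 78 mm long, from 20 to 98 mm from the pin). It spins freely about its own axis, so the upright grip, held in the fingers, can be carried round its circle of 70 mm radius without turning the hand. Upright, its top is 208 mm above the table.
- pointer (a point): Tip of the black pointer on the front (-x) side of the aluminium carriage (92 x 80 mm, an aluminium disc of 60 mm clamped on it, everything below 60 mm high), 38 mm above the table. The carriage moves only along the slide's y axis.
- flag (a point): Red setting flag (upright plate 8 mm wide along the bed, top 59 mm above the table) clamped on the scale rail beside the carriage's path; this point lies at the middle of its width at the pointer's height. Axes as for hub. The pointer stands opposite when its y equals the flag's; at the start it is 39 to 81 mm short of it.
- blank_mid (a point): Loose bystander: aluminium disc 50 mm across, 12 mm high; point at its centre.
- dish_mid (a point): Loose bystander: clear petri dish 62 mm across, 13 mm high; point at its centre.
- tape_mid (a point): Loose bystander: roll of black tape 55 mm across, 19 mm high; point at its centre.

How it is judged:
By the outcome, as a careful person would: the job done as asked, in the order asked, and still so for the second after the job is handed in, with the robot touching nothing.
It also fails if it takes over 56 s, if anything falls off the work surface, if the arm or the gripper's body presses on something with over 40 N, if the wrist force passes 120 N, or if a joint passes its speed limit or range.

## Robot

A 6-joint arm with a two-finger parallel gripper is mounted at the origin on a cart in front of the work surface, level with it; the furniture and walls round the work are solid. World frame = base frame: x ahead of the robot, y to its left, z up, the work surface at z = 0. Lengths are in m, angles in rad, forces in N, time in s.
With the tool pointing down it reaches from about 0.3 to 0.85 m from the base axis. Payload 5.4 kg.
Tool frame: the origin (TCP) lies between the finger pads; the fingertips stand 11 mm ahead of it and the grasp point (between the pads) lies 8 mm behind it; z points along the fingers, y is the line along which they close (so a half turn about z gives the same grasp; the last joint's range is limited). The gripper opens to 85 mm and grips with 20 to 120 N. Pads are 22 mm wide; open, the fingers measure 114 mm over their backs; the gripper's body (76 mm by 85 mm) begins 54 mm behind the grasp point. The pads swing forward as they close: fully open they stand 13 mm farther back than shut.
Start: joints at [-1.48, 0.158, 1.597, -0, 1.386, -0.21], TCP at [0.17, -0.549, 0.242] pointing down, gripper open.
Joint ranges: [-2.91, 2.91], [-0.94, 2.29], [0.18, 2.7], [-1.29, 4.43], [0.17, 2.64], [-3, 3]. Speed limits (rad/s): [2.57, 2.57, 3.14, 3.14, 3.14, 3.14].

## Interface

Orientations are given as a rotation vector (axis times angle).
In Python, from plant import state, grab_frame, job_done, spot_in, pinpoint gives the robot as it stands.
- The arm moves only by the shell command python3 -m handwheel 'ROWS' [OPENING]. ROWS is JSON, a list of rows, each an object with "translation": the shift along the tool's x, y, z in cm, a list of three; "dr": the turn, a rotation vector about the tool's x, y, z in degrees, a list of three. In form: [{"translation": [tx, ty, tz], "dr": [wx, wy, wz]}, ...]. A call has 1 to 20 rows; each row is the pose to reach, as a shift and turn from the pose commanded when the call began, along the tool's axes at that moment; what a row does not reach only later rows make up. A row lasts 1/12 s, in which the tool goes at most 41.7 mm and 7.16 degrees, less where a joint would pass 70% of its speed; a pose out of reach is approached as far as the arm can. A call with a gripper value outside its range is refused whole. OPENING is the finger opening in cm, from 0 to 8.54, set as the call begins (- or left out, the last holds). The fingers move at their own pace and stop on an object; the grip force is fixed at half the most. Time passes only in rows, so rows that repeat a pose let the fingers close. It gives the time, the measured TCP pose, the force, the opening and the grip force at its end, in the units of the state.
- state(): the state, without advancing time (a new reading comes with each control period).
- grab_frame(name): name is "scene" or "side" or "wrist"; returns a dict with "frame" (480x640x3 uint8, red, green, blue), "fovy" (degrees; the focal length in pixels is half the picture's height over the tangent of half this angle, whatever the lens; pixels are square), "cx", "cy" (the principal point, pixels), "k1" (the pictures are not rectified: a ray, as slopes to the right and down, at radius r is drawn at 1 + k1 r^2 times it, then the intrinsics apply), "world_from_camera" (4x4, takes a point from camera to world coordinates). Camera axes: x right, y up, looking along -z (the intrinsics and any distortion apply to the point x, -y, -z); pixel columns grow to the right and rows downward; lengths in m; the calibration is good to about 2 mm. A picture is of the moment at which its call begins. There is no depth.
- job_done(): hands the job in; it is judged then, once.
Trained networks look in a picture, given as the dict that the camera call returned (one of the last four; its "shot" number tells which), for a name from the list of things; names that differ only in an ending like _2 or _b are one class to them, and where a whole thing is asked for, a point or a joint stands for the part that bears it (a point fixed in the world has none). Each returns a list of dicts, best first, with "confidence" (0 to 1); they miss things now and then, are a little off and sometimes report something else, mostly with a low value. They report only what shows in the picture. A call takes as long as a camera call.
- spot_in(label, picture): "position" ([x, y, z] in m, in world coordinates, good to about 4 mm: the middle of the surface that is visible of it).
- pinpoint(label, picture): "position" ([x, y, z] in m, in world coordinates, good to about 4 mm: a listed point, or the origin of a listed thing).
The state is a dict: "time": time; "joint_positions": joint angles; "joint_vel": joint speeds; "joint_efforts": joint torques, N m; "eef_pos": TCP position; "tcp_rot": TCP orientation; "contact_force": force on the tool from outside, world axes, zero at the start; "wrist_torque": the same for the moment, N m; "gripper_width": finger opening in m; "finger_force": force on a finger pad.
Only numpy, scipy, OpenCV 4.12 (cv2) and the standard library are available. Lean on these libraries where they do the work, as an engineer would, in place of code of your own. Each camera call takes 0.05 s, during which the arm holds its last target. There are 200 camera calls.

## Working session

There is one attempt and no reset: what is moved stays moved. The work goes in short steps, Python scripts to look and compute and a shell command to move; the robot and the scene stay as the last step left them, time stands still between calls to the robot, and variables do not carry over. Pictures are saved under pics/ and viewed, at most 11 in all, crops included, and the job is handed in when it is done.

```bash
mkdir -p pics; ls; cat > h.py <<'E'
import numpy as np,cv2
from plant import state,grab_frame,job_done,spot_in,pinpoint
from scipy.spatial.transform import Rotation as R
def save(p,n): cv2.imwrite('pics/'+n+'.png',cv2.cvtColor(p['frame'],cv2.COLOR_RGB2BGR))
def proj(p,X):
    T=np.linalg.inv(p['world_from_camera']); c=T[:3,:3]@np.array(X)+T[:3,3]
    u=np.array([c[0],-c[1]])/-c[2]; f=240/np.tan(np.radians(p['fovy'])/2)
    u=u*(1+p['k1']*(u@u)); return u*f+[p['cx'],p['cy']]
def ray(p,px):
    f=240/np.tan(np.radians(p['fovy'])/2); d=(np.array(px,float)-[p['cx'],p['cy']])/f; u=d.copy()
    for _ in range(20): u=d/(1+p['k1']*(u@u))
    T=np.array(p['world_from_camera']); r=T[:3,:3]@np.array([u[0],-u[1],-1]); return T[:3,3],r/np.linalg.norm(r)
def tri(a,b):
    (o,d),(q,e)=a,b; A=np.stack([d,-e],1); s=np.linalg.lstsq(A,q-o,rcond=None)[0]
    return (o+d*s[0]+q+e*s[1])/2, np.linalg.norm(o+d*s[0]-q-e*s[1])
def tool(X,s=None):
    "shift in cm along tool axes from the present pose to world X"
    s=s or state(); return R.from_rotvec(s['tcp_rot']).inv().apply(np.array(X)-s['eef_pos'])*100
E
python3 - <<'E'
from h import *
s=state(); print(s['eef_pos'],s['tcp_rot'],R.from_rotvec(s['tcp_rot']).as_matrix().round(3),s['time'])
for n in ['scene','side']:
    p=grab_frame(n); save(p,n+'0')
    for l in ['hub','pivot','tab','grip','pointer','flag','blank_mid','dish_mid','tape_mid']:
        r=pinpoint(l,p)
        print(n,l,[(np.round(q['position'],4).tolist(),round(q['confidence'],2),proj(p,q['position']).round().tolist()) for q in r[:2]])
E
```

```text
pics
[ 0.17029409 -0.54862251  0.24132717] [-3.10432625e+00 -4.70471940e-01 -1.69785671e-04] [[ 0.955  0.296 -0.   ]
 [ 0.296 -0.955  0.002]
 [ 0.    -0.002 -1.   ]] 0.0
scene hub [([0.5272, -0.1245, 0.0848], 0.87, [350.0, 215.0])]
scene pivot [([0.46, -0.1363, 0.108], 0.6, [381.0, 215.0])]
scene tab [([0.4191, -0.1504, 0.1266], 0.68, [402.0, 211.0]), ([0.4622, -0.1381, 0.1108], 0.6, [380.0, 213.0])]
scene grip [([0.5093, -0.1321, 0.1414], 0.62, [360.0, 198.0]), ([0.5438, -0.2685, 0.0086], 0.61, [367.0, 197.0])]
scene pointer [([0.4541, -0.0222, 0.0369], 0.81, [359.0, 272.0])]
scene flag [([0.4494, 0.0449, 0.0395], 0.41, [348.0, 296.0])]
scene blank_mid [([0.3737, 0.0764, 0.0038], 0.72, [374.0, 331.0])]
scene dish_mid [([0.6547, 0.0417, 0.0038], 0.84, [266.0, 268.0])]
scene tape_mid [([0.5422, -0.2681, 0.0086], 0.43, [368.0, 197.0])]
side hub [([0.3728, 0.0788, 0.005], 0.62, [373.0, 340.0]), ([0.526, -0.1273, 0.0769], 0.6, [359.0, 214.0])]
side pivot [([0.4593, -0.1371, 0.1076], 0.78, [392.0, 211.0])]
side tab [([0.4144, -0.1545, 0.1263], 0.57, [418.0, 207.0])]
side grip [([0.5104, -0.1307, 0.1404], 0.98, [368.0, 191.0])]
side pointer [([0.4539, -0.0197, 0.0388], 0.77, [362.0, 274.0])]
side flag [([0.4506, 0.0482, 0.0355], 0.68, [344.0, 299.0])]
side blank_mid [([0.3735, 0.0801, 0.0069], 0.63, [372.0, 339.0])]
side dish_mid [([0.6531, 0.046, 0.0078], 0.62, [259.0, 265.0])]
side tape_mid [([0.547, -0.2666, 0.0088], 0.42, [381.0, 201.0])]
```

View pics/scene0.png

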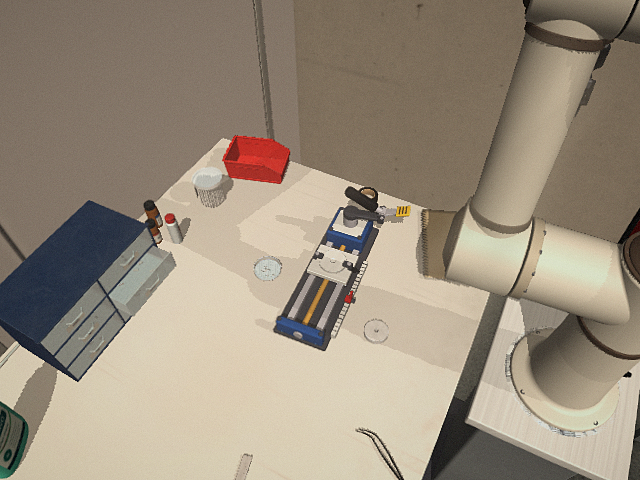

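View pics/side0.png

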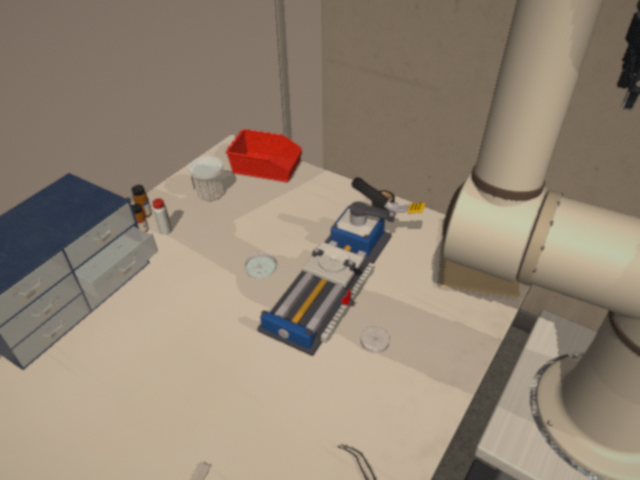

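Both views agree. Handle folded with the tab (scene 402,211) pointing toward the robot and the grip (360,198) away from it, pointer at (359,272), flag at (348,296). I'll move nearer and look with the wrist camera.

```bash
python3 - <<'E'
from h import *
s=state()
print(tool([.40,-.14,.33]))
r0=R.from_rotvec(s['tcp_rot'])
E
python3 -m handwheel '[{"translation":[0,0,-8],"dr":[0,0,0]},{"translation":[0,0,-8],"dr":[0,0,0]}]' 0
```

```text
[ 34.05872642 -32.27729265  -8.77218723]
time: 1.17
eef_pos: [0.1702, -0.5475, 0.3205]
tcp_rot: [-3.1, -0.47, -0.001]
contact_force: [0.7, -0.5, 1.7]
gripper_width: 0.0645
finger_force: 0.0
```

```bash
python3 - <<'E'
from h import *
p=grab_frame('scene'); print(proj(p,state()['eef_pos']))
p=grab_frame('wrist'); save(p,'w0'); print(p['fovy'],np.round(p['world_from_camera'],3), tool([.40,-.14,.33]))
E
```

```text
[580.38481038  70.79694692]
65.9111020416104 [[ 0.296  0.921  0.252  0.235]
 [-0.955  0.283  0.089 -0.53 ]
 [ 0.011 -0.267  0.964  0.464]
 [ 0.     0.     0.     1.   ]] [ 34.11791124 -32.567207    -0.49127251]
```

View pics/w0.png

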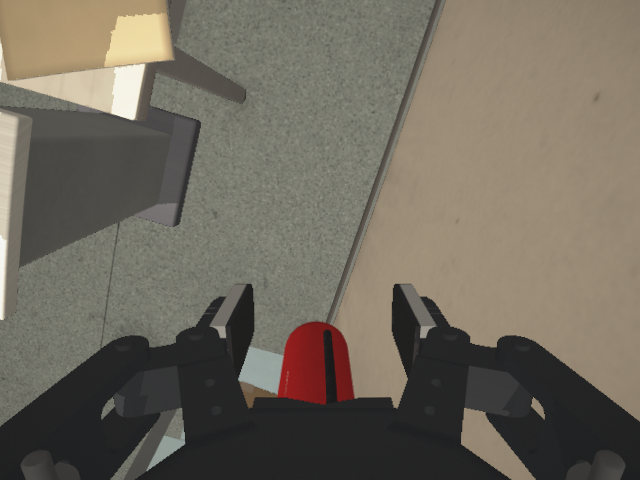

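The wrist view shows a wooden block at upper left (right edge ~175,60) between here and the slide; I'll find its height before passing it.

```bash
python3 - <<'E'
from h import *
a=grab_frame('scene');b=grab_frame('side');w=grab_frame('wrist')
print(tri(ray(a,(424,276)),ray(b,(443,289))))
for z in (0,.1,.2):
  for P,px in((a,(424,210)),(a,(424,276)),(w,(173,60)),(w,(8,80))):
    o,d=ray(P,px); print(z,px,(o+d*(z-o[2])/d[2]).round(3))
E
```

```text
(array([ 0.33350504, -0.14223922, -0.0455352 ]), np.float64(0.003175876480404656))
0 (424, 210) [ 0.4   -0.301  0.   ]
0 (424, 276) [ 0.33  -0.106  0.   ]
0 (173, 60) [ 0.267 -0.34   0.   ]
0 (8, 80) [ 0.192 -0.14   0.   ]
0.1 (424, 210) [ 0.382 -0.202  0.1  ]
0.1 (424, 276) [ 0.321 -0.031  0.1  ]
0.1 (173, 60) [ 0.26  -0.381  0.1  ]
0.1 (8, 80) [ 0.202 -0.226  0.1  ]
0.2 (424, 210) [ 0.365 -0.104  0.2  ]
0.2 (424, 276) [0.311 0.045 0.2  ]
0.2 (173, 60) [ 0.253 -0.423  0.2  ]
0.2 (8, 80) [ 0.211 -0.311  0.2  ]
```

```bash
python3 -m handwheel '[{"translation":[3,-3,-2],"dr":[0,0,0]},{"translation":[6,-5.5,-3],"dr":[0,0,1]},{"translation":[9,-8.5,-3],"dr":[0,0,2]},{"translation":[11.5,-11,-3],"dr":[0,0,3]},{"translation":[14,-13.5,-3],"dr":[0,0,4]},{"translation":[17,-16,-3],"dr":[0,0,5]},{"translation":[20,-19,-3],"dr":[0,0,5]},{"translation":[23,-22,-3],"dr":[0,0,5]},{"translation":[26,-25,-3],"dr":[0,0,5]},{"translation":[29,-28,-3],"dr":[0,0,5]},{"translation":[32,-30.5,-2],"dr":[0,0,5]},{"translation":[34,-32.5,-1],"dr":[0,0,5]},{"translation":[34,-32.5,-1],"dr":[0,0,5]},{"translation":[34,-32.5,-1],"dr":[0,0,5]},{"translation":[34,-32.5,-1],"dr":[0,0,5]}]' 0
python3 - <<'E'
from h import *
p=grab_frame('wrist'); save(p,'w1')
for l in ['hub','pivot','tab','grip','pointer','flag']:
    r=pinpoint(l,p)
    print(l,[(np.round(q['position'],4).tolist(),round(q['confidence'],2),proj(p,q['position']).round().tolist()) for q in r[:2]])
E
```

```text
time: 2.67
eef_pos: [0.3983, -0.138, 0.3312]
tcp_rot: [-3.123, -0.335, 0.003]
contact_force: [-0.2, -0.3, -0.1]
gripper_width: 0.0002
finger_force: 0.0
hub [([0.5227, -0.1245, 0.0814], 0.88, [337.0, 75.0]), ([0.459, -0.0245, 0.0354], 0.3, [235.0, 121.0])]
pivot [([0.4628, -0.1404, 0.1117], 0.68, [340.0, 141.0])]
tab [([0.4181, -0.1562, 0.1251], 0.71, [347.0, 194.0])]
grip [([0.5036, -0.1291, 0.1379], 0.68, [340.0, 90.0]), ([0.4623, -0.1397, 0.1117], 0.55, [340.0, 141.0])]
pointer [([0.4567, -0.0206, 0.0393], 0.6, [231.0, 122.0])]
flag [([0.4479, 0.0471, 0.0329], 0.61, [172.0, 118.0]), ([0.4114, -0.1551, 0.127], 0.47, [344.0, 201.0])]
```

View pics/w1.png

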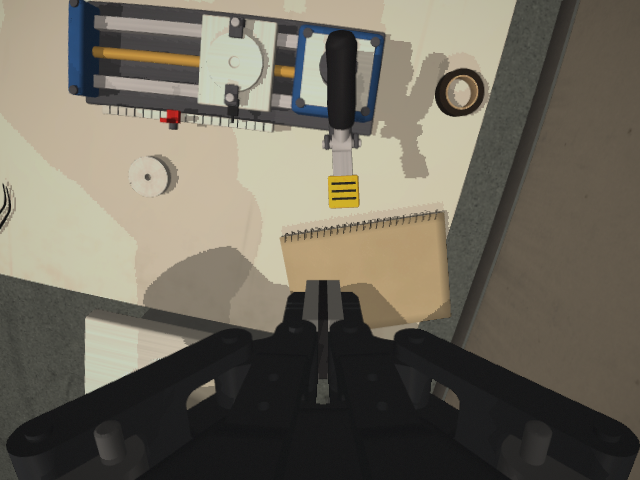

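The wrist view shows the folded handle (grip top 341,40; fork 342,141; tab 343,192), flag at (170,118), pointer at (232,118), and that the brown thing is a flat notebook. Now the press pose, with the tool tilted 30° so its body clears the grip when it stands up.

```bash
python3 - <<'E'
from h import *
p=grab_frame('wrist');s=state()
def at(px,z): o,d=ray(p,px); return o+d*(z-o[2])/d[2]
pv=at((342,141),.11);tb=at((343.5,192),.1285);gt=at((341,40),.165)
print(pv,tb,gt); u=tb-gt;u[2]=0;u/=np.linalg.norm(u);print(u,np.degrees(np.arctan2(-u[1],-u[0])))
th=np.radians(30)
for z in(.16,.13,.085):
    tip=np.array([*(tb[:2]-.013*u[:2]),z]); T=tip+.011*(np.sin(th)*u+[0,0,np.cos(th)])
    print(z,T,tool(T,s))
E
```

```text
[ 0.46390632 -0.14295432  0.11      ] [ 0.42008201 -0.15338856  0.1285    ] [ 0.5361468  -0.12297012  0.165     ]
[-0.9673303  -0.25351942  0.        ] 14.685871532138599
0.16 [ 0.42733699 -0.15148717  0.16952628] [ 2.5285954   1.864644   16.29239195]
0.13 [ 0.42733699 -0.15148717  0.13952628] [ 2.52806791  1.86400103 19.29239183]
0.085 [ 0.42733699 -0.15148717  0.09452628] [ 2.52727668  1.86303657 23.79239166]
```

```bash
python3 -m handwheel '[{"translation":[0.5,0.4,3],"dr":[0,6,0]},{"translation":[1,0.8,6],"dr":[0,12,0]},{"translation":[1.5,1.2,9],"dr":[0,18,0]},{"translation":[2,1.6,12],"dr":[0,24,0]},{"translation":[2.5,1.9,14.5],"dr":[0,30,0]},{"translation":[2.5,1.9,16.3],"dr":[0,30,0]},{"translation":[2.5,1.9,16.3],"dr":[0,30,0]},{"translation":[2.5,1.9,16.3],"dr":[0,30,0]},{"translation":[2.5,1.9,16.3],"dr":[0,30,0]}]' 0
python3 - <<'E'
from h import *
s=state();print(R.from_rotvec(s['tcp_rot']).as_matrix().round(3))
p=grab_frame('wrist'); save(p,'w2')
print(tool([.4273,-.1515,.1395]))
E
```

```text
time: 3.82
eef_pos: [0.4282, -0.1523, 0.1714]
tcp_rot: [-2.967, -0.32, -0.797]
contact_force: [0.2, -0.6, 0.9]
gripper_width: -0.0002
finger_force: 0.0
[[ 0.845  0.212  0.49 ]
 [ 0.185 -0.977  0.104]
 [ 0.501  0.003 -0.865]]
[-1.70253672 -0.12443273  2.74672125]
```

View pics/w2.png

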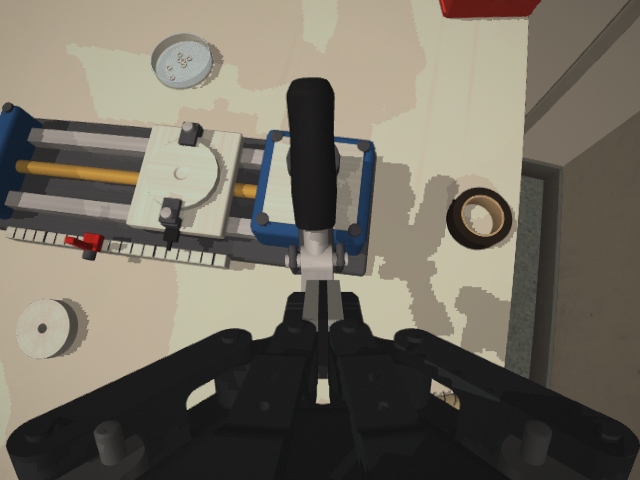

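The tips are lined up with the handle (fork at 317,258, handle axis vertical in the picture). Pressing straight down.

```bash
python3 -m handwheel '[{"translation":[-1,0,1.73],"dr":[0,0,0]},{"translation":[-1.5,0,2.6],"dr":[0,0,0]},{"translation":[-1.75,0,3.03],"dr":[0,0,0]},{"translation":[-2,0,3.46],"dr":[0,0,0]},{"translation":[-2.25,0,3.9],"dr":[0,0,0]},{"translation":[-2.5,0,4.33],"dr":[0,0,0]},{"translation":[-2.75,0,4.76],"dr":[0,0,0]},{"translation":[-3,0,5.2],"dr":[0,0,0]},{"translation":[-3.25,0,5.63],"dr":[0,0,0]},{"translation":[-3.4,0,5.9],"dr":[0,0,0]},{"translation":[-3.4,0,5.9],"dr":[0,0,0]},{"translation":[-3.4,0,5.9],"dr":[0,0,0]}]' 0
python3 - <<'E'
from h import *
p=grab_frame('wrist'); save(p,'w3')
for n in ['wrist','scene','side']:
  q=p if n=='wrist' else grab_frame(n)
  for l in ['grip','pivot']: print(n,l,[(np.round(q['position'],4).tolist(),round(q['confidence'],2)) for q in pinpoint(l,q)[:1]])
E
```

```text
time: 4.87
eef_pos: [0.4268, -0.1509, 0.1005]
tcp_rot: [-2.965, -0.318, -0.792]
contact_force: [0.3, -0.1, -0.1]
gripper_width: -0.0002
finger_force: 0.3
wrist grip [([0.4568, -0.139, 0.1652], 0.71)]
wrist pivot [([0.4619, -0.1434, 0.1103], 0.94)]
scene grip [([0.4599, -0.1465, 0.1717], 0.64)]
scene pivot [([0.4621, -0.1408, 0.1087], 0.57)]
side grip [([0.4608, -0.1419, 0.1662], 0.85)]
side pivot [([0.4588, -0.1344, 0.1054], 0.61)]
```

View pics/w3.png

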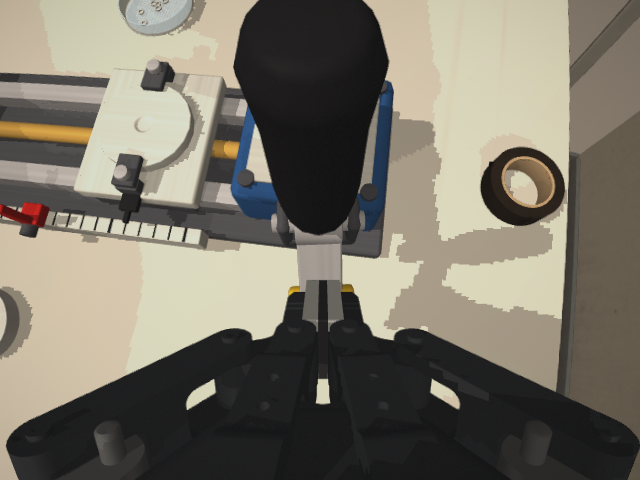

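The grip is nearly upright with the tab under the tips. I'll keep pressing down to the stop.

```bash
python3 -m handwheel '[{"translation":[-0.1,0,0.17],"dr":[0,0,0]},{"translation":[-0.2,0,0.35],"dr":[0,0,0]},{"translation":[-0.3,0,0.52],"dr":[0,0,0]},{"translation":[-0.3,0,0.52],"dr":[0,0,0]}]' 0;  python3 -m handwheel '[{"translation":[-0.1,0,0.17],"dr":[0,0,0]},{"translation":[-0.2,0,0.35],"dr":[0,0,0]},{"translation":[-0.2,0,0.35],"dr":[0,0,0]}]' 0
```

```text
time: 5.65
eef_pos: [0.4295, -0.1557, 0.0993]
tcp_rot: [-2.972, -0.321, -0.803]
contact_force: [-18.9, -2.5, 25.7]
gripper_width: -0.0004
finger_force: 15.5
time: 5.9
eef_pos: [0.4312, -0.1595, 0.0984]
tcp_rot: [-2.979, -0.323, -0.81]
contact_force: [-29.9, -8.3, 42.6]
gripper_width: -0.0
finger_force: 25.7
```

At the stop (force built up). Backing off and checking the pose.

```bash
python3 -m handwheel '[{"translation":[0.3,0,-0.5],"dr":[0,0,0]},{"translation":[0,0,-2],"dr":[0,0,0]},{"translation":[-1,0,-5],"dr":[0,0,0]},{"translation":[-2,0,-8],"dr":[0,-5,0]},{"translation":[-3,0,-11.5],"dr":[0,-11,0]},{"translation":[-4,0,-14],"dr":[0,-17,0]},{"translation":[-5,0,-17],"dr":[0,-23,0]},{"translation":[-6,0,-19],"dr":[0,-30,0]},{"translation":[-6,0,-19],"dr":[0,-30,0]},{"translation":[-6,0,-19],"dr":[0,-30,0]}]' 0
python3 - <<'E'
from h import *
print(R.from_rotvec(state()['tcp_rot']).as_matrix().round(3))
for n in ['wrist','scene','side']:
  p=grab_frame(n); save(p,n+'4')
  for l in ['grip','pivot','hub','tab']: print(n,l,[(np.round(q['position'],4).tolist(),round(q['confidence'],2),proj(p,q['position']).round().tolist()) for q in pinpoint(l,p)[:1]])
E
```

```text
time: 6.73
eef_pos: [0.2848, -0.1821, 0.2256]
tcp_rot: [-3.123, -0.338, -0.006]
contact_force: [0.6, 0.5, -0.5]
gripper_width: -0.0
finger_force: 0.0
[[ 0.977  0.214  0.003]
 [ 0.214 -0.977  0.001]
 [ 0.004  0.    -1.   ]]
wrist grip []
wrist pivot []
wrist hub []
wrist tab []
scene grip [([0.4622, -0.1472, 0.1684], 0.88, [385.0, 192.0])]
scene pivot []
scene hub [([0.5288, -0.1281, 0.0827], 0.75, [350.0, 214.0])]
scene tab [([0.4273, -0.1535, 0.0842], 0.86, [396.0, 222.0])]
side grip [([0.4628, -0.1499, 0.1671], 0.84, [396.0, 183.0])]
side pivot [([0.4612, -0.143, 0.1071], 0.72, [392.0, 210.0])]
side hub [([0.5279, -0.1306, 0.0782], 0.66, [359.0, 212.0])]
side tab [([0.4262, -0.1581, 0.0811], 0.77, [411.0, 222.0])]
```

View pics/wrist4.png

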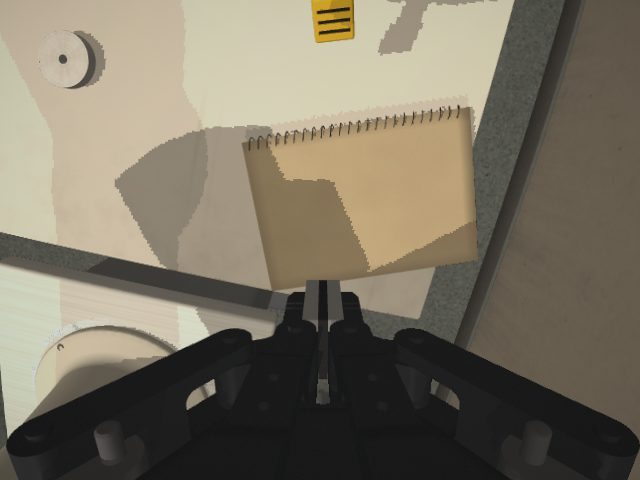

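The handle is up (tab now at z≈0.083, as expected upright). Going over the grip with the fingers open.

```bash
python3 -m handwheel '[{"translation":[0,0,-4],"dr":[0,0,0]},{"translation":[3,0,-5.5],"dr":[0,0,0]},{"translation":[7,0,-5.5],"dr":[0,0,0]},{"translation":[11,0.3,-5.5],"dr":[0,0,0]},{"translation":[14,0.3,-5.5],"dr":[0,0,0]},{"translation":[16,0.3,-5.5],"dr":[0,0,0]},{"translation":[16,0.3,-5.5],"dr":[0,0,0]},{"translation":[16,0.3,-5.5],"dr":[0,0,0]},{"translation":[16,0.3,-5.5],"dr":[0,0,0]}]' 6
python3 - <<'E'
from h import *
p=grab_frame('wrist'); save(p,'w5')
for l in ['grip','pivot','hub','pointer','flag']: print(l,[(np.round(q['position'],4).tolist(),round(q['confidence'],2),proj(p,q['position']).round().tolist()) for q in pinpoint(l,p)[:1]])
print(tool([.462,-.147,.18]), proj(p,[.462,-.147,.208]), proj(p,[.462,-.135,.208]))
E
```

```text
time: 8.23
eef_pos: [0.4402, -0.1515, 0.2805]
tcp_rot: [-3.123, -0.335, 0.001]
contact_force: [-0.2, -0.2, 1.1]
gripper_width: 0.06
finger_force: 0.0
grip [([0.4574, -0.1459, 0.1676], 0.85, [320.0, 212.0])]
pivot [([0.4605, -0.1492, 0.1103], 0.63, [325.0, 195.0])]
hub [([0.5235, -0.1259, 0.0793], 0.8, [314.0, 113.0])]
pointer [([0.458, -0.0228, 0.0402], 0.65, [201.0, 160.0])]
flag [([0.4499, 0.0479, 0.0348], 0.54, [134.0, 154.0])]
[ 2.21878929e+00 -8.33101302e-03  1.00931443e+01] [323.46146606 218.89764165] [302.62068116 214.48788921]
```

View pics/w5.png

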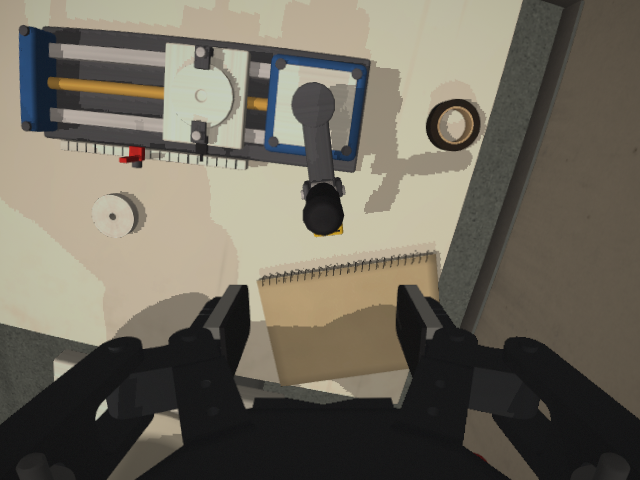

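```bash
python3 - <<'E'
from h import *
p=grab_frame('wrist')
def at(px,z): o,d=ray(p,px); return (o+d*(z-o[2])/d[2])
h=at((314,104),.105); g=at((323,211),.208); print(h,g,np.linalg.norm((h-g)[:2]),np.degrees(np.arctan2(*(h-g)[1::-1])))
for a,b,z in (((52,83),(268,105),.03),((62,145),(247,165),.03),((20,30),(368,60),.01)):
    v=at(b,z)-at(a,z); print(np.degrees(np.arctan2(v[0],-v[1])))
print(tool([*g[:2],.18]))
E
```

```text
[ 0.52904432 -0.12545885  0.105     ] [ 0.46642917 -0.14613342  0.208     ] 0.06594008833229466 18.272445305584633
5.166422706204774
5.315447208813796
5.806016225094029
[2.66294914e+00 4.54502073e-03 1.00901205e+01]
```

```bash
python3 -m handwheel '[{"translation":[2.5,0,2],"dr":[0,0,0]},{"translation":[2.5,0,4],"dr":[0,0,0]},{"translation":[2.5,0,6],"dr":[0,0,0]},{"translation":[2.5,0,8],"dr":[0,0,0]},{"translation":[2.5,0,10],"dr":[0,0,0]},{"translation":[2.5,0,11.8],"dr":[0,0,0]},{"translation":[2.5,0,11.8],"dr":[0,0,0]},{"translation":[2.5,0,11.8],"dr":[0,0,0]}]' 6
python3 -m handwheel '[{"translation":[0,0,0],"dr":[0,0,0]},{"translation":[0,0,0],"dr":[0,0,0]},{"translation":[0,0,0],"dr":[0,0,0]},{"translation":[0,0,0],"dr":[0,0,0]},{"translation":[0,0,0],"dr":[0,0,0]},{"translation":[0,0,0],"dr":[0,0,0]},{"translation":[0,0,0],"dr":[0,0,0]},{"translation":[0,0,0],"dr":[0,0,0]},{"translation":[0,0,0],"dr":[0,0,0]},{"translation":[0,0,0],"dr":[0,0,0]}]' 2
```

```text
time: 9.25
eef_pos: [0.4645, -0.1459, 0.1623]
tcp_rot: [-3.123, -0.334, 0.003]
contact_force: [-0.2, 0.1, 0.8]
gripper_width: 0.0598
finger_force: 0.0
time: 10.08
eef_pos: [0.466, -0.1466, 0.1643]
tcp_rot: [3.122, 0.335, 0.003]
contact_force: [-1.1, 0.7, 6.1]
gripper_width: 0.022
finger_force: 58.5
```

```bash
cat > arc.py <<'E'
import sys; from h import *
def arc(C,r,phi0,a0,a1,n,s=None):
    s=s or state(); 
    for a in np.linspace(a0,a1,n+1)[1:]:
        f=phi0-a; print(round(a,2),tool([C[0]-r*np.cos(f),C[1]-r*np.sin(f),s['eef_pos'][2]],s)[:2].round(2).tolist())
E
python3 - <<'E'
from arc import *
C=np.array([.530,-.1255]);g=state()['eef_pos'][:2];d=C-g
print(np.linalg.norm(d)); arc(C,np.linalg.norm(d),np.arctan2(d[1],d[0]),0,.8,8)
E
```

```text
0.0673984748762993
0.1 [-0.04, -0.67]
0.2 [-0.01, -1.35]
0.3 [0.09, -2.01]
0.4 [0.25, -2.67]
0.5 [0.48, -3.3]
0.6 [0.77, -3.91]
0.7 [1.12, -4.48]
0.8 [1.53, -5.02]
```

```bash
python3 -m handwheel '[{"translation":[-0.04,-0.67,0],"dr":[0,0,0]},{"translation":[0,-1.35,0],"dr":[0,0,0]},{"translation":[0.09,-2,0],"dr":[0,0,0]},{"translation":[0.25,-2.67,0],"dr":[0,0,0]}]' 
python3 -m handwheel '[{"translation":[0.23,-0.63,0],"dr":[0,0,0]},{"translation":[0.52,-1.24,0],"dr":[0,0,0]},{"translation":[0.87,-1.81,0],"dr":[0,0,0]},{"translation":[1.28,-2.35,0],"dr":[0,0,0]},{"translation":[1.28,-2.35,0],"dr":[0,0,0]},{"translation":[1.28,-2.35,0],"dr":[0,0,0]}]'
```

```text
time: 10.42
eef_pos: [0.4623, -0.1203, 0.1643]
tcp_rot: [3.121, 0.335, 0.002]
contact_force: [-2.8, -3.3, 7.8]
gripper_width: 0.0217
finger_force: 58.7
time: 10.92
eef_pos: [0.4695, -0.093, 0.1642]
tcp_rot: [-3.123, -0.336, -0.0]
contact_force: [-3.5, 2.4, 12.0]
gripper_width: 0.0215
finger_force: 59.3
```

```bash
python3 - <<'E'
from arc import *
C=np.array([.530,-.1255]);g=state()['eef_pos'][:2];d=C-g
print(np.linalg.norm(d)); arc(C,.0675,np.arctan2(d[1],d[0]),0,1.2,8)
E
```

```text
0.06866075479770714
0.15 [0.8, -0.64]
0.3 [1.61, -1.24]
0.45 [2.51, -1.72]
0.6 [3.46, -2.05]
0.75 [4.46, -2.24]
0.9 [5.47, -2.28]
1.05 [6.47, -2.17]
1.2 [7.45, -1.9]
```

```bash
python3 -m handwheel '[{"translation":[0.8,-0.65,0],"dr":[0,0,0]},{"translation":[1.6,-1.25,0],"dr":[0,0,0]},{"translation":[2.5,-1.72,0],"dr":[0,0,0]},{"translation":[3.45,-2.05,0],"dr":[0,0,0]},{"translation":[3.45,-2.05,0],"dr":[0,0,0]}]' 
python3 -m handwheel '[{"translation":[1,-0.2,0],"dr":[0,0,0]},{"translation":[2,-0.23,0],"dr":[0,0,0]},{"translation":[3,-0.12,0],"dr":[0,0,0]},{"translation":[4,0.15,0],"dr":[0,0,0]},{"translation":[4,0.15,0],"dr":[0,0,0]},{"translation":[4,0.15,0],"dr":[0,0,0]}]'
python3 - <<'E'
from arc import *
C=np.array([.530,-.1255]);g=state()['eef_pos'][:2];d=C-g
print(np.linalg.norm(d)); arc(C,.068,np.arctan2(d[1],d[0]),0,1.6,8)
E
```

```text
time: 11.33
eef_pos: [0.4989, -0.0631, 0.1641]
tcp_rot: [-3.118, -0.336, 0.001]
contact_force: [-4.5, 10.6, 15.1]
gripper_width: 0.0217
finger_force: 60.2
time: 11.83
eef_pos: [0.5402, -0.0554, 0.1644]
tcp_rot: [-3.117, -0.334, -0.009]
contact_force: [3.2, 12.8, 7.3]
gripper_width: 0.0212
finger_force: 59.8
0.07088939118054619
0.2 [1.12, 0.87]
0.4 [2.19, 1.7]
0.6 [3.08, 2.73]
0.8 [3.74, 3.91]
1.0 [4.16, 5.2]
1.2 [4.31, 6.55]
1.4 [4.2, 7.91]
1.6 [3.81, 9.21]
```

```bash
python3 - <<'E'
from arc import *
P=np.array([(.466,-.1466),(.4623,-.1203),(.4695,-.093),(.4989,-.0631),(.5402,-.0554)])
x=np.linalg.lstsq(np.c_[2*P,np.ones(5)],(P**2).sum(1),rcond=None)[0];print(x[:2],np.sqrt(x[2]+x[:2]@x[:2]))
C=P.mean(0)
from scipy.optimize import least_squares
C=least_squares(lambda c:np.linalg.norm(P-c,axis=1)-.07,[.53,-.125]);print(C.x,C.fun);C=C.x
g=state()['eef_pos'][:2];d=C-g
print(np.linalg.norm(d)); arc(C,.0705,np.arctan2(d[1],d[0]),0,1.6,8)
E
```

```text
[ 0.53141998 -0.12409294] 0.06921365365271022
[ 0.53218136 -0.12471023] [-2.92509810e-04  2.03854273e-05  2.45935201e-04  2.47766118e-05
 -2.27464606e-04]
0.06982331711654467
0.2 [1.3, 0.52]
0.4 [2.44, 1.35]
0.6 [3.39, 2.39]
0.8 [4.12, 3.59]
1.0 [4.59, 4.92]
1.2 [4.79, 6.31]
1.4 [4.71, 7.72]
1.6 [4.35, 9.08]
```

```bash
python3 -m handwheel '[{"translation":[1.3,0.45,0],"dr":[0,0,0]},{"translation":[2.44,1.3,0],"dr":[0,0,0]},{"translation":[3.39,2.35,0],"dr":[0,0,0]},{"translation":[4.12,3.55,0],"dr":[0,0,0]},{"translation":[4.59,4.92,0],"dr":[0,0,0]},{"translation":[4.79,6.3,0],"dr":[0,0,0]},{"translation":[4.71,7.72,0],"dr":[0,0,0]},{"translation":[4.35,9.08,0],"dr":[0,0,0]},{"translation":[4.35,9.08,0],"dr":[0,0,0]},{"translation":[4.35,9.08,0],"dr":[0,0,0]}]'
python3 - <<'E'
from arc import *
C=np.array([.5322,-.1247]);g=state()['eef_pos'][:2];d=C-g
print(np.linalg.norm(d)); arc(C,.070,np.arctan2(d[1],d[0]),0,1.6,8)
p=grab_frame('scene'); save(p,'s6')
for l in ['grip','pointer','flag']: print(l,[(np.round(q['position'],4).tolist(),round(q['confidence'],2)) for q in pinpoint(l,p)[:1]])
E
```

```text
time: 12.67
eef_pos: [0.6004, -0.1402, 0.1644]
tcp_rot: [3.122, 0.333, 0.002]
contact_force: [-1.2, -2.0, 7.6]
gripper_width: 0.0213
finger_force: 59.4
0.06991658809139056
0.2 [-0.71, 1.2]
0.4 [-1.65, 2.24]
0.6 [-2.77, 3.07]
0.8 [-4.04, 3.66]
1.0 [-5.4, 3.98]
1.2 [-6.79, 4.03]
1.4 [-8.17, 3.8]
1.6 [-9.48, 3.3]
grip [([0.5962, -0.1428, 0.1694], 0.8)]
pointer [([0.4525, 0.0192, 0.0381], 0.61)]
flag [([0.4509, 0.0446, 0.0379], 0.48)]
```

```bash
python3 -m handwheel '[{"translation":[-0.71,1.2,0],"dr":[0,0,0]},{"translation":[-1.65,2.24,0],"dr":[0,0,0]},{"translation":[-2.77,3.07,0],"dr":[0,0,0]},{"translation":[-4.04,3.66,0],"dr":[0,0,0]},{"translation":[-5.4,3.98,0],"dr":[0,0,0]},{"translation":[-6.79,4.03,0],"dr":[0,0,0]},{"translation":[-8.17,3.8,0],"dr":[0,0,0]},{"translation":[-9.48,3.3,0],"dr":[0,0,0]},{"translation":[-9.48,3.3,0],"dr":[0,0,0]},{"translation":[-9.48,3.3,0],"dr":[0,0,0]}]'
python3 - <<'E'
from arc import *
C=np.array([.5322,-.1247]);g=state()['eef_pos'][:2];d=C-g
print(np.linalg.norm(d),np.degrees(np.arctan2(d[1],d[0]))); arc(C,.070,np.arctan2(d[1],d[0]),0,.8,8)
y=np.array([-.0925,.9957])
for n in ['scene','side','wrist']:
  p=grab_frame(n); save(p,n+'7')
  q={l:pinpoint(l,p) for l in ['pointer','flag']}
  if all(q.values()):
    a,b=[np.array(q[l][0]['position']) for l in q]; print(n,a,b,(b-a)[:2]@y, proj(p,a),proj(p,b),[q[l][0]['confidence'] for l in q])
E
```

```text
time: 13.7
eef_pos: [0.5142, -0.1912, 0.1643]
tcp_rot: [3.123, 0.334, 0.002]
contact_force: [-2.2, 0.8, 8.3]
gripper_width: 0.0219
finger_force: 59.6
0.06889245030021132 74.87066597211438
0.1 [-0.66, -0.25]
0.2 [-1.22, -0.66]
0.3 [-1.74, -1.13]
0.4 [-2.22, -1.64]
0.5 [-2.64, -2.2]
0.6 [-3.0, -2.8]
0.7 [-3.3, -3.44]
0.8 [-3.54, -4.09]
scene [0.4497 0.0363 0.0387] [0.4522 0.0466 0.0361] 0.010024460000000004 [349.48522014 292.91863981] [346.19541669 296.81685441] [0.81, 0.48]
side [0.4485 0.0346 0.0386] [0.4516 0.049  0.0332] 0.014051330000000004 [349.44442706 293.35605289] [343.76510285 299.64415914] [0.92, 0.68]
wrist [0.452  0.0356 0.0369] [0.4491 0.0502 0.0313] 0.014805470000000003 [ 19.42508884 249.20388418] [  8.03822349 246.71955708] [0.79, 0.57]
```

```bash
python3 -m handwheel '[{"translation":[-0.66,-0.25,0],"dr":[0,0,0]},{"translation":[-1.22,-0.66,0],"dr":[0,0,0]},{"translation":[-1.74,-1.13,0],"dr":[0,0,0]},{"translation":[-2.22,-1.64,0],"dr":[0,0,0]},{"translation":[-2.64,-2.2,0],"dr":[0,0,0]},{"translation":[-3,-2.8,0],"dr":[0,0,0]},{"translation":[-3.3,-3.44,0],"dr":[0,0,0]},{"translation":[-3.3,-3.44,0],"dr":[0,0,0]},{"translation":[-3.3,-3.44,0],"dr":[0,0,0]}]'
python3 - <<'E'
from arc import *
C=np.array([.5322,-.1247]);g=state()['eef_pos'][:2];d=C-g
print(np.linalg.norm(d),np.degrees(np.arctan2(d[1],d[0])))
p=grab_frame('wrist')
c=[]
for n in ['scene','side','wrist']:
  p=grab_frame(n)
  u=proj(p,[.45,.045,.045]).round().astype(int); print(n,u)
  x0=int(np.clip(u[0]-32,0,576));y0=int(np.clip(u[1]-40,0,400))
  c.append(cv2.resize(p['frame'][y0:y0+80,x0:x0+64],None,fx=4,fy=4,interpolation=cv2.INTER_CUBIC)); print(x0,y0)
cv2.imwrite('pics/c8.png',cv2.cvtColor(np.hstack(c),cv2.COLOR_RGB2BGR))
E
```

```text
time: 14.9
eef_pos: [0.4753, -0.1644, 0.1643]
tcp_rot: [3.123, 0.335, 0.003]
contact_force: [-1.2, 1.1, 7.7]
gripper_width: 0.0217
finger_force: 59.6
0.0694347868191549 34.90505907185089
scene [348 294]
316 254
side [346 294]
314 254
wrist [ 33 209]
1 169
```

View pics/c8.png

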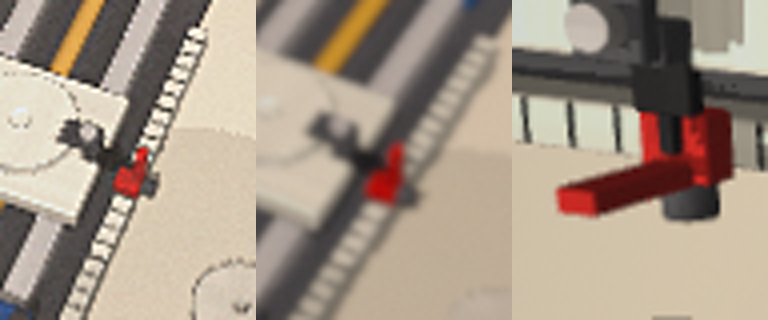

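The crops show the pointer close to the flag; I'll let go and look from right above, with the camera in the flag's plane.

```bash
python3 -m handwheel '[{"translation":[0,0,0],"dr":[0,0,0]},{"translation":[0,0,0],"dr":[0,0,0]},{"translation":[0,0,0],"dr":[0,0,0]},{"translation":[0,0,0],"dr":[0,0,0]},{"translation":[0,0,-3],"dr":[0,0,0]},{"translation":[0,0,-7],"dr":[0,0,0]},{"translation":[0,0,-9],"dr":[0,0,0]},{"translation":[-0.5,-3.5,-9],"dr":[0,0,0]},{"translation":[-1,-7,-9],"dr":[0,0,3]},{"translation":[-1.5,-11,-9],"dr":[0,0,7]},{"translation":[-2,-15,-7],"dr":[0,0,7]},{"translation":[-2.5,-18.5,-4],"dr":[0,0,7]},{"translation":[-2.9,-21.9,-1],"dr":[0,0,7]},{"translation":[-2.9,-21.9,2],"dr":[0,0,7]},{"translation":[-2.9,-21.9,4],"dr":[0,0,7]},{"translation":[-2.9,-21.9,4],"dr":[0,0,7]},{"translation":[-2.9,-21.9,4],"dr":[0,0,7]},{"translation":[-2.9,-21.9,4],"dr":[0,0,7]}]' 6
python3 - <<'E'
from h import *
p=grab_frame('wrist'); print(np.round(p['world_from_camera'],3))
u=proj(p,[.45,.0475,.045]);print(u); x0,y0=int(u[0]-60),int(max(u[1]-55,0));print(x0,y0)
cv2.imwrite('pics/c9.png',cv2.cvtColor(cv2.resize(p['frame'][y0:y0+110,x0:x0+130],None,fx=6,fy=5.4,interpolation=cv2.INTER_CUBIC)[:600,:800],cv2.COLOR_RGB2BGR))
save(p,'w9')
for l in ['pointer','flag']: print(l,[(np.round(q['position'],4).tolist(),round(q['confidence'],2),proj(p,q['position']).round(1).tolist()) for q in pinpoint(l,p)[:2]])
E
```

```text
time: 16.6
eef_pos: [0.4013, 0.0426, 0.1243]
tcp_rot: [3.138, 0.143, 0.004]
contact_force: [0.5, 1.0, 0.2]
gripper_width: 0.0596
finger_force: 0.0
[[ 0.09   0.961  0.261  0.469]
 [-0.996  0.087  0.024  0.049]
 [ 0.    -0.263  0.965  0.256]
 [ 0.     0.     0.     1.   ]]
[322.29531534 170.43052076]
262 115
pointer [([0.4524, 0.0445, 0.0359], 0.76, [327.8, 165.4])]
flag [([0.4491, 0.0482, 0.0313], 0.57, [321.0, 169.8]), ([0.4521, 0.044, 0.035], 0.57, [328.5, 165.9])]
```

View pics/c9.png

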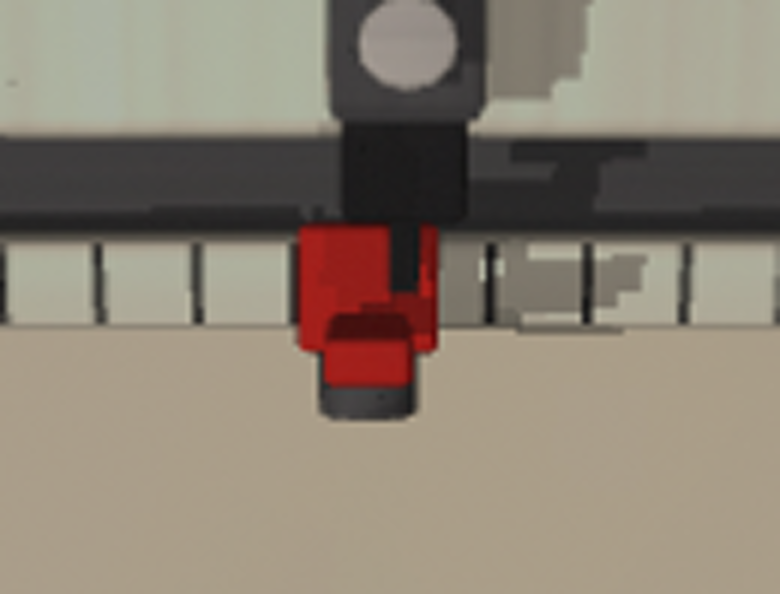

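The pointer (crop x≈405) is 37 crop px short of the flag's middle (x≈368). The 8 mm plate is 90 px wide at its top, so that is about 3.65 mm at the pointer's height, or 0.33 rad. Gripping again and turning on.

```bash
python3 -m handwheel '[{"translation":[0,0,-4],"dr":[0,0,0]},{"translation":[0,0,-8],"dr":[0,0,0]},{"translation":[0.5,2,-11.5],"dr":[0,0,0]},{"translation":[1.5,5.5,-13],"dr":[0,0,-2]},{"translation":[2.5,9.5,-13],"dr":[0,0,-7]},{"translation":[3.5,13.5,-13],"dr":[0,0,-7]},{"translation":[4.5,17.5,-13],"dr":[0,0,-7]},{"translation":[5.5,21.3,-13],"dr":[0,0,-7]},{"translation":[5.5,21.3,-13],"dr":[0,0,-7]},{"translation":[5.5,21.3,-13],"dr":[0,0,-7]},{"translation":[5.5,21.3,-10],"dr":[0,0,-7]},{"translation":[5.5,21.3,-7],"dr":[0,0,-7]},{"translation":[5.5,21.3,-4],"dr":[0,0,-7]},{"translation":[5.5,21.3,-4],"dr":[0,0,-7]},{"translation":[5.5,21.3,-4],"dr":[0,0,-7]}]' 6
python3 -m handwheel '[{"translation":[0,0,0],"dr":[0,0,0]},{"translation":[0,0,0],"dr":[0,0,0]},{"translation":[0,0,0],"dr":[0,0,0]},{"translation":[0,0,0],"dr":[0,0,0]},{"translation":[0,0,0],"dr":[0,0,0]},{"translation":[0,0,0],"dr":[0,0,0]},{"translation":[0,0,0],"dr":[0,0,0]},{"translation":[0,0,0],"dr":[0,0,0]},{"translation":[0,0,0],"dr":[0,0,0]},{"translation":[0,0,0],"dr":[0,0,0]}]' 2
python3 - <<'E'
from arc import *
C=np.array([.5322,-.1247]);g=state()['eef_pos'][:2];d=C-g
print(np.linalg.norm(d),np.degrees(np.arctan2(d[1],d[0]))); arc(C,np.linalg.norm(d),np.arctan2(d[1],d[0]),0,.328,4)
E
```

```text
time: 18.0
eef_pos: [0.4734, -0.1626, 0.1624]
tcp_rot: [-3.122, -0.336, 0.003]
contact_force: [-0.1, -0.4, 0.3]
gripper_width: 0.0596
finger_force: 0.0
time: 18.83
eef_pos: [0.4755, -0.1645, 0.1652]
tcp_rot: [3.122, 0.335, 0.005]
contact_force: [-0.9, 1.7, 6.4]
gripper_width: 0.0218
finger_force: 58.3
0.06926223499485211 35.04386081180608
0.08 [-0.2, -0.53]
0.16 [-0.35, -1.08]
0.25 [-0.46, -1.64]
0.33 [-0.52, -2.2]
```

```bash
python3 -m handwheel '[{"translation":[-0.2,-0.53,0],"dr":[0,0,0]},{"translation":[-0.35,-1.08,0],"dr":[0,0,0]},{"translation":[-0.46,-1.64,0],"dr":[0,0,0]},{"translation":[-0.52,-2.2,0],"dr":[0,0,0]},{"translation":[-0.52,-2.2,0],"dr":[0,0,0]},{"translation":[-0.52,-2.2,0],"dr":[0,0,0]},{"translation":[-0.52,-2.2,0],"dr":[0,0,0]},{"translation":[-0.52,-2.2,0],"dr":[0,0,0]}]'
python3 - <<'E'
from arc import *
C=np.array([.5322,-.1247]);g=state()['eef_pos'][:2];d=C-g
print(np.linalg.norm(d),np.degrees(np.arctan2(d[1],d[0])))
s=state(); print(tool([.4013,.0426,.1243]))
E
```

```text
time: 19.5
eef_pos: [0.4654, -0.1439, 0.1651]
tcp_rot: [3.122, 0.335, 0.004]
contact_force: [-2.7, 1.0, 9.5]
gripper_width: 0.0216
finger_force: 59.2
0.0695270853457047 16.03158704102095
[ -2.31375593 -19.59439179   4.02953167]
```

```bash
python3 -m handwheel '[{"translation":[0,0,0],"dr":[0,0,0]},{"translation":[0,0,0],"dr":[0,0,0]},{"translation":[0,0,0],"dr":[0,0,0]},{"translation":[0,0,0],"dr":[0,0,0]},{"translation":[0,0,-3],"dr":[0,0,0]},{"translation":[0,0,-7],"dr":[0,0,0]},{"translation":[0,0,-9],"dr":[0,0,0]},{"translation":[-0.5,-3.5,-9],"dr":[0,0,0]},{"translation":[-1,-7,-9],"dr":[0,0,3]},{"translation":[-1.5,-11,-9],"dr":[0,0,7]},{"translation":[-2,-15,-7],"dr":[0,0,7]},{"translation":[-2.3,-18,-4],"dr":[0,0,7]},{"translation":[-2.3,-19.6,-1],"dr":[0,0,7]},{"translation":[-2.3,-19.6,2],"dr":[0,0,7]},{"translation":[-2.3,-19.6,4],"dr":[0,0,7]},{"translation":[-2.3,-19.6,4],"dr":[0,0,7]},{"translation":[-2.3,-19.6,4],"dr":[0,0,7]},{"translation":[-2.3,-19.6,4],"dr":[0,0,7]}]' 6
python3 - <<'E'
from h import *
p=grab_frame('wrist'); x0,y0=262,115
a=cv2.resize(p['frame'][y0:y0+110,x0:x0+130],None,fx=3,fy=3,interpolation=cv2.INTER_CUBIC)
q=grab_frame('scene'); u=proj(q,[.465,-.145,.12]).astype(int)
b=cv2.resize(q['frame'][u[1]-55:u[1]+55,u[0]-65:u[0]+65],None,fx=3,fy=3,interpolation=cv2.INTER_CUBIC)
cv2.imwrite('pics/c10.png',cv2.cvtColor(np.hstack([a,b]),cv2.COLOR_RGB2BGR))
for l in ['grip','pivot','tab']: print(l,[(np.round(r['position'],4).tolist(),round(r['confidence'],2)) for r in pinpoint(l,q)[:1]])
f=p['frame'].astype(int); red=(f[...,0]>110)&(f[...,1]<60)
for y in range(150,190,2):
  xs=np.where(red[y,290:360])[0]+290; dk=np.where(f[y,290:360].sum(-1)<160)[0]+290
  print(y,(xs.min(),xs.max(),len(xs)) if len(xs) else '',(dk.min(),dk.max(),len(dk)) if len(dk) else '')
E
```

```text
time: 21.0
eef_pos: [0.4015, 0.0428, 0.1241]
tcp_rot: [3.138, 0.143, 0.003]
contact_force: [-1.0, 0.6, 1.2]
gripper_width: 0.0602
finger_force: 0.0
grip []
pivot []
tab []
150  (np.int64(312), np.int64(357), 46)
152  (np.int64(312), np.int64(357), 46)
154  (np.int64(290), np.int64(359), 70)
156  (np.int64(290), np.int64(359), 70)
158 (np.int64(312), np.int64(334), 10) (np.int64(311), np.int64(335), 15)
160 (np.int64(312), np.int64(334), 14) (np.int64(321), np.int64(332), 12)
162 (np.int64(312), np.int64(334), 15) (np.int64(311), np.int64(344), 12)
164 (np.int64(312), np.int64(334), 15) (np.int64(311), np.int64(344), 14)
166 (np.int64(312), np.int64(334), 15) (np.int64(311), np.int64(332), 12)
168 (np.int64(312), np.int64(334), 18) (np.int64(311), np.int64(344), 8)
170 (np.int64(312), np.int64(334), 23) (np.int64(311), np.int64(344), 3)
172 (np.int64(312), np.int64(333), 16) (np.int64(295), np.int64(359), 17)
174 (np.int64(312), np.int64(333), 9) (np.int64(295), np.int64(344), 22)
176 (np.int64(312), np.int64(333), 8) (np.int64(317), np.int64(334), 18)
178 (np.int64(312), np.int64(334), 22) (np.int64(316), np.int64(330), 2)
180 (np.int64(315), np.int64(329), 15) (np.int64(330), np.int64(331), 2)
182 (np.int64(316), np.int64(330), 15) (np.int64(330), np.int64(330), 1)
184 (np.int64(316), np.int64(330), 15) 
186 (np.int64(317), np.int64(329), 13) (np.int64(316), np.int64(330), 2)
188  (np.int64(328), np.int64(330), 3)
```

View pics/c10.png

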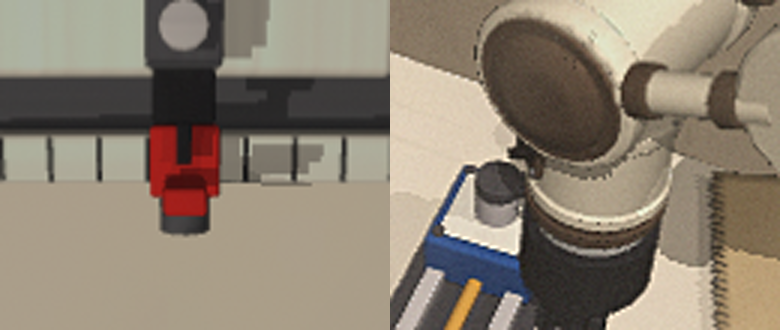

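The pointer (crop x≈184) now stands on the flag's middle (x≈185). I'll withdraw and confirm the handle.

```bash
python3 -m handwheel '[{"translation":[0,0,-4],"dr":[0,0,0]},{"translation":[0,0,-8],"dr":[0,0,0]},{"translation":[0,0,-12],"dr":[0,0,0]},{"translation":[0,-3,-16],"dr":[0,0,0]},{"translation":[0,-7,-18],"dr":[0,0,0]},{"translation":[0,-11,-18],"dr":[0,0,0]},{"translation":[0,-15,-18],"dr":[0,0,0]},{"translation":[0,-15,-18],"dr":[0,0,0]},{"translation":[0,-15,-18],"dr":[0,0,0]}]'
python3 - <<'E'
from h import *
for n in ['scene','side']:
  p=grab_frame(n)
  for l in ['grip','pivot','tab','pointer','flag','blank_mid','dish_mid','tape_mid']: print(n,l,[(np.round(r['position'],4).tolist(),round(r['confidence'],2)) for r in pinpoint(l,p)[:1]])
E
```

```text
time: 22.0
eef_pos: [0.3863, 0.1944, 0.3033]
tcp_rot: [-3.138, -0.151, -0.001]
contact_force: [0.1, 0.3, 0.2]
gripper_width: 0.0604
finger_force: 0.0
scene grip []
scene pivot [([0.4629, -0.1398, 0.1091], 0.61)]
scene tab [([0.429, -0.1492, 0.0851], 0.67)]
scene pointer []
scene flag []
scene blank_mid [([0.3713, 0.0734, 0.0064], 0.68)]
scene dish_mid [([0.6537, 0.0442, 0.0041], 0.93)]
scene tape_mid []
side grip [([0.4595, -0.1456, 0.1671], 0.76)]
side pivot [([0.4602, -0.1377, 0.1086], 0.8)]
side tab [([0.424, -0.1551, 0.0782], 0.78)]
side pointer [([0.449, 0.0481, 0.038], 0.64)]
side flag [([0.4514, 0.0503, 0.0334], 0.52)]
side blank_mid [([0.3717, 0.0786, 0.0037], 0.87)]
side dish_mid [([0.6556, 0.0451, 0.0053], 0.64)]
side tape_mid [([0.5483, -0.2692, 0.0085], 0.51)]
```

Handle upright, pointer on the flag, bystanders where they were.

```bash
python3 -c "from plant import job_done; print(job_done())"
```

```text
the job is handed in; nothing more can be done
None
```

The job is handed in at about 22 s: I pressed the handle up to its stop first, then turned the crank about 6.3 rad clockwise until the close-up showed the pointer opposite the flag to within about 0.3 mm, with the handle left upright and the loose things unmoved as far as the cameras could tell.

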